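Fetch the square mooncake moulds from under the shelf

TASK

Four aluminium mooncake moulds hang by their handles from the hooks under the plastic shelf. Lift the two square ones up and off their hooks and stand them upright on their barrels in the wooden tray, set down rather than dropped. The round moulds stay on their hooks, and the tea bowl, tin and jar stay where they are.

Things in the scene. Friction and masses are not known exactly. Their poses are not given: they have to be found in the camera images.
- square_large: Aluminium mooncake mould: square barrel 58 x 58 mm, faces square to its x and y, 60 mm tall, flat foot; above it a slim plunger with coil spring (rigid here) and a stirrup handle of 7 mm bar, 51 mm wide along y, top bar's centre 151 mm above the foot, opening 36 mm high. Origin: centre of foot, z up. Hangs plumb on one of the hooks, yaw as the shelf's. One of the two to fetch. 0.2 to 0.34 kg.
- square_small: Aluminium mooncake mould: square barrel 46 x 46 mm, faces square to its x and y, 50 mm tall, flat foot; above it a slim plunger with coil spring (rigid here) and a stirrup handle of 7 mm bar, 51 mm wide along y, top bar's centre 141 mm above the foot, opening 36 mm high. Origin: centre of foot, z up. Hangs plumb on one of the hooks, yaw as the shelf's. One of the two to fetch. 0.13 to 0.24 kg.
- round_large: Aluminium mooncake mould: round barrel 60 mm across, 60 mm tall, flat foot; above it a slim plunger with coil spring (rigid here) and a stirrup handle of 7 mm bar, 51 mm wide along y, top bar's centre 151 mm above the foot, opening 36 mm high. Origin: centre of foot, z up. Hangs plumb on one of the hooks, yaw as the shelf's. Stays on its hook.
- round_small: Aluminium mooncake mould: round barrel 48 mm across, 50 mm tall, flat foot; above it a slim plunger with coil spring (rigid here) and a stirrup handle of 7 mm bar, 51 mm wide along y, top bar's centre 141 mm above the foot, opening 36 mm high. Origin: centre of foot, z up. Hangs plumb on one of the hooks, yaw as the shelf's. Stays on its hook.
- shelf: White plastic stackable shelf, fixed, 180 x 496 mm (x, y). Slatted board, underside at z = 315 mm, top 333 mm, stock on its two ends up to 65 mm higher; open front and back; corner posts 22 x 20 mm at x = +-79, y = +-238 mm. Its board juts out 40 mm before the hooks' low points, so reach in tilted from the front. Origin: on the table under its centre; -x is its front, facing the robot.
- hooks (a point): Middle of the row of four steel J hooks (7 mm wire) under the shelf's board, at the height of their low points (wire centre, 267 mm up). Hooks at y = -146, -49, 49, 146 mm along the shelf's y, all open to its front: tips 16 mm to the front and 12 mm higher, shanks 22 mm behind. A handle comes free when raised 10 to 25 mm, then drawn out to the front.
- tray: Wooden tray, fixed, 320 x 200 mm (x, y) over all, 30 mm high, walls and floor 8 mm thick; to the robot's left or right. Origin: centre of its underside, floor top at z = 8 mm.
- tea_bowl: White ceramic tea bowl, loose, 94 mm across the rim, 50 mm high, standing somewhere in the tray. Origin: centre of its underside. Leave it where it is.
- bin: Clear plastic bin with its flip-up lid shut, fixed, 240 x 180 mm (x, y), 116 mm high with the lid, a bar grip on its top or front adds up to 40 mm; on the other side from the tray. Origin: centre of its underside. Not used.
- tin: Pink tin box, loose, 79 x 109 mm (x, y), 69 mm high, on the table in front of the shelf. Origin: centre of its underside. Leave it alone.
- jar: Glass jar with wooden cap, loose, 74 mm across, 150 mm high, on the table in front of the shelf. Origin: centre of its underside. Leave it alone.
Things that resemble listed ones, but are neither listed nor needed, are in the scene too. Leave any red or yellow look-alike of the round_large alone.

How it is judged:
By the outcome, as a careful person would: the job done as asked, in the order asked, and still so for the second after the job is handed in, with the robot touching nothing.
It also fails if it takes over 72 s, if anything falls off the work surface, if the arm or the gripper's body presses on something with over 40 N, if the wrist force passes 120 N, or if a joint passes its speed limit or range.

ROBOT

A 6-joint arm with a two-finger parallel gripper is mounted at the origin on the work surface. World frame = base frame: x ahead of the robot, y to its left, z up, the work surface at z = 0. Lengths are in mm, angles in rad, forces in N, time in s.
With the tool pointing down it reaches from about 275 to 750 mm from the base axis. Payload 10.2 kg.
Tool frame: the origin (TCP) lies between the finger pads; the fingertips stand 8 mm ahead of it and the grasp point (between the pads) lies 11 mm behind it; z points along the fingers, y is the line along which they close (so a half turn about z gives the same grasp; the last joint's range is limited). The gripper opens to 85 mm and grips with 20 to 120 N. Pads are 22 mm wide; open, the fingers measure 114 mm over their backs; the gripper's body (76 mm by 85 mm) begins 54 mm behind the grasp point. The pads swing forward as they close: fully open they stand 13 mm farther back than shut.
Start: joints at [-1.4, 0.313, 1.498, -0, 1.331, -0.223], TCP at [201.431, -484.827, 239.294] pointing down, gripper open.
Joint ranges: [-2.94, 2.94], [-0.97, 2.17], [0.19, 2.56], [-1.23, 4.37], [0.02, 3.11], [-2.88, 2.88]. Speed limits (rad/s): [2.39, 2.39, 3.01, 3.14, 3.14, 3.14].

INTERFACE

Orientations are given as a unit quaternion [w, x, y, z].
In Python, from rig import * gives the robot as it stands.
- The arm moves only by the shell command python3 -m handwheel 'ROWS' [FORCE]. ROWS is JSON, a list that holds one entry, the list of rows, each a list of 7 numbers: the shift along the world's x, y, z in mm, then the turn, a rotation vector about the world's x, y, z in degrees, then the opening, from -1 (shut) to 1 (fully open). A call has 1 to 8 rows; each row shifts and turns the commanded pose from where the row before left it; what a row does not reach is not made up. A row lasts 1/8 s, in which the tool goes at most 62.5 mm and 10.7 degrees, less where a joint would pass 70% of its speed; a pose out of reach is approached as far as the arm can. A call is refused whole if a number of a shift passes 62.5 or a number of a turn 10.7, either way. A call with a gripper value outside its range is refused whole. The fingers move at their own pace and stop on an object; FORCE is the grip in N (left out, the last holds). Time passes only in rows, so rows that do not move let the fingers close. It gives the time, the measured TCP pose, the force, the opening and the grip force at its end, in the units of the state.
- sense(): the state, without advancing time (a new reading comes with each control period).
- capture(name): name is "scene" or "top" or "wrist"; returns a dict with "image" (400x640x3 uint8, red, green, blue), "fx", "fy", "cx", "cy" (pixels), "rvec" (rotation vector, rad) and "tvec" (3), from world to camera coordinates, as OpenCV has them; the wrist camera has in their place "hand_eye" (4x4, takes a point from camera to tool coordinates, whose origin is the TCP and whose axes are the flange's). Camera axes: x right, y down, z forward; pixel columns grow to the right and rows downward; lengths in mm; the calibration is good to about 2 mm. A picture is of the moment at which its call begins: read the wrist's pose just before it. There is no depth.
- finish_job(): hands the job in; it is judged then, once.
The state is a dict: "time_s": time; "joints": joint angles; "dq": joint speeds; "tau": joint torques, N m; "eef_pos": TCP position; "ee_rot": TCP orientation; "force": force on the tool from outside, world axes, zero at the start; "wrist_torque": the same for the moment, N m; "grip_width": opening from 0.0 (shut) to 1.0 (fully open); "grip_force": force on a finger pad.
Only numpy, scipy, OpenCV 4.12 (cv2) and the standard library are available. Lean on these libraries where they do the work, as an engineer would, in place of code of your own. Each camera call takes 0.05 s, during which the arm holds its last target. There are 200 camera calls.

## Working session

There is one attempt and no reset: what is moved stays moved. The work goes in short steps, Python scripts to look and compute and a shell command to move; the robot and the scene stay as the last step left them, time stands still between calls to the robot, and variables do not carry over. Pictures are saved under pics/ and viewed, at most 10 in all, crops included, and the job is handed in when it is done.

```bash
ls; mkdir -p pics; cat > h.py <<'E'
from rig import *
import numpy as np, cv2
def save(n,f):
    c=capture(n); cv2.imwrite('pics/'+f,c['image'][:,:,::-1]); np.save('pics/'+f+'.npy',c,allow_pickle=True); return c
E
python3 - <<'E'
from h import *
print(sense())
a=save('scene','s0.png'); b=save('top','t0.png')
for c in (a,b): print({k:v for k,v in c.items() if k!='image'})
E
```

```text
pics
{'time_s': 0.0, 'joints': array([-1.40037406e+00,  3.13412740e-01,  1.49842370e+00,  8.97307470e-06,
        1.33098759e+00, -2.23361666e-01]), 'dq': array([ 2.00687419e-03, -9.05060902e-05,  6.11534504e-04,  4.64044934e-04,
       -8.50514467e-04, -2.09278888e-03]), 'tau': array([-1.16357089e-03, -4.12272406e+01, -2.59745854e+01, -2.31322274e-04,
        4.14251379e-03,  1.79698492e-05]), 'eef_pos': array([ 201.40255856, -484.57225577,  238.75916935]), 'ee_rot': array([-6.15358658e-04,  9.80679338e-01,  1.95621210e-01,  2.06511834e-05]), 'force': array([-0.51266983, -0.98290929,  0.79700236]), 'wrist_torque': array([ 0.0100722 ,  0.01611394, -0.0712054 ]), 'grip_force': 0.0, 'grip_width': 1.001662532796627}
{'fx': 459.7163668923072, 'fy': 459.7163668923072, 'cx': 317.49932858817135, 'cy': 197.6968169674525, 'rvec': array([ 0.71773228, -2.75234327,  0.87113757]), 'tvec': array([ 438.14203332,  279.01853494, 1239.06489528])}
{'fx': 507.02204560406466, 'fy': 507.02204560406466, 'cx': 322.0704615500462, 'cy': 200.25810718806994, 'rvec': array([ 2.1543103, -2.1006632,  0.1936466]), 'tvec': array([  19.64884517,  521.24515558, 1396.88323112])}
```

View pics/s0.png

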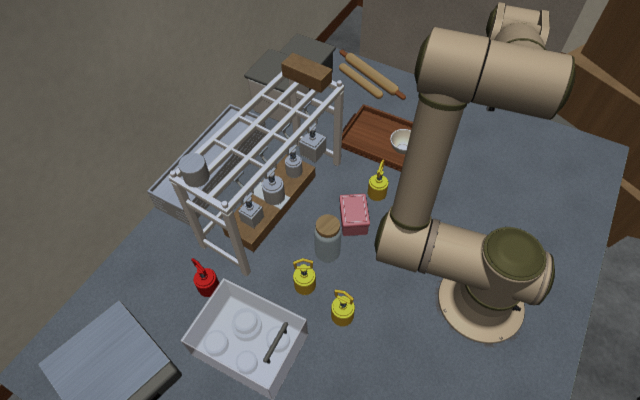

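View pics/t0.png

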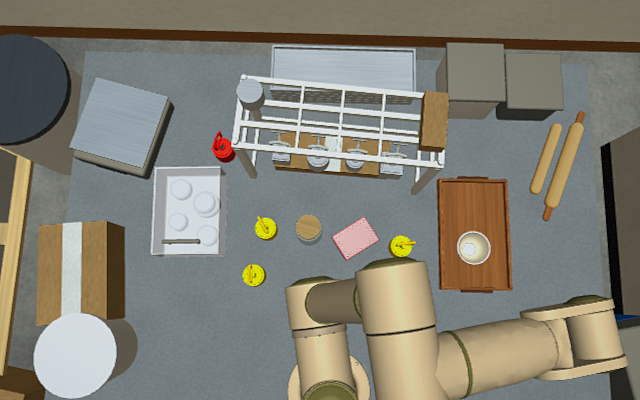

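The scene view shows the shelf, with moulds left to right at about (250,208), (273,186), (293,162) and (312,142). Ordered from +y to -y they look square, round, round, square. The top view shows the tray at (440-512, 178-292) with the bowl at (474,247). The jar is at (308,228), the tin at (355,239), and yellow look-alikes stand at (264,228), (254,275) and (401,246).

```bash
cat >> h.py <<'E'
from scipy.spatial.transform import Rotation as R
def cam(c,pose=None):
    K=np.array([[c['fx'],0,c['cx']],[0,c['fy'],c['cy']],[0,0,1]])
    if 'rvec' in c:
        Rm=cv2.Rodrigues(np.array(c['rvec']))[0]; t=np.array(c['tvec']).reshape(3)
        return K,Rm.T,-Rm.T@t
    p,q=pose; H=np.array(c['hand_eye']); Rt=R.from_quat(np.roll(q,-1)).as_matrix()
    return K,Rt@H[:3,:3],Rt@H[:3,3]+np.array(p)
def ray(C,uv): 
    K,Rw,o=C; d=Rw@np.linalg.inv(K)@np.array([uv[0],uv[1],1.]); return o,d/np.linalg.norm(d)
def onz(C,uv,z): o,d=ray(C,uv); return o+d*(z-o[2])/d[2]
def tri(*rs):
    A=0;b=0
    for o,d in rs: P=np.eye(3)-np.outer(d,d); A=A+P; b=b+P@o
    x=np.linalg.solve(A,b); return x,[round(float(np.linalg.norm((np.eye(3)-np.outer(d,d))@(x-o))),1) for o,d in rs]
def proj(C,X):
    K,Rw,o=C; p=K@(Rw.T@(np.array(X)-o)); return p[:2]/p[2]
def load(f): return np.load('pics/'+f+'.npy',allow_pickle=True).item()
E
python3 - <<'E'
from h import *
np.set_printoptions(precision=1,suppress=True)
S=load('s0.png');T=load('t0.png');CS=cam(S);CT=cam(T)
print('cams',CS[2],CT[2])
for n,uv,z in [('shelf fl',(235,148),333),('fr',(442,165),333),('bl',(241,76),333),('br',(446,92),333),('tray',(440,178),30),('tray',(508,180),30),('tray',(512,290),30),('tray',(440,290),30),('bowl',(474,248),50),('jar',(308,228),150),('tin',(355,239),69),('y1',(264,228),60),('y2',(401,246),60),('y3',(254,275),60),('binfl',(153,253),116),('bin br',(226,168),116)]: print(n,onz(CT,uv,z))
a=cv2.resize(S['image'][70:270,150:350],None,fx=2,fy=2,interpolation=3)
b=cv2.resize(T['image'][65:200,222:462],None,fx=1.667,fy=1.667,interpolation=3)
c=cv2.resize(T['image'][160:300,422:522],None,fx=2,fy=2,interpolation=3)
W=np.zeros((600,800,3),np.uint8); W[:400,:400]=a; W[:b.shape[0],400:400+b.shape[1]]=b; W[300:580,450:650]=c
cv2.imwrite('pics/z0.png',W[:,:,::-1])
E
```

```text
cams [ 127.3  633.5 1178. ] [ 261.8   31.4 1467.6]
shelf fl [586.4 237.2 333. ]
fr [ 558.2 -241.9  333. ]
bl [764.  232.8 333. ]
br [ 736.6 -254.5  333. ]
tray [ 598.2 -308.4   30. ]
tray [ 597.3 -506.1   30. ]
tray [ 282.3 -504.4   30. ]
tray [ 277.3 -303.    30. ]
bowl [ 395.2 -395.4   50. ]
jar [427.2  67.6 150. ]
tin [410. -61.  69.]
y1 [435.4 192.9  60. ]
y2 [ 394.7 -189.6   60. ]
y3 [304.8 214.5  60. ]
binfl [354.2 478.1 116. ]
bin br [591.1 298.1 116. ]
```

View pics/z0.png

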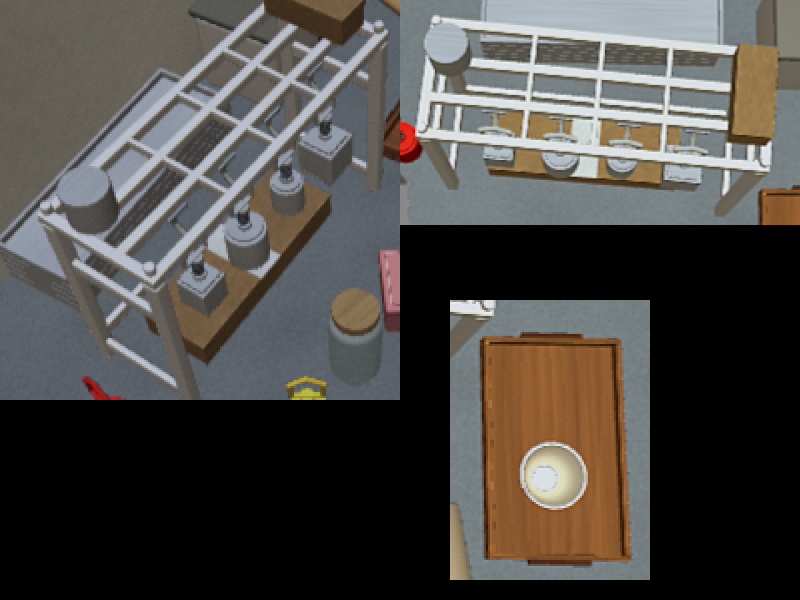

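The zoomed crops show the hanging order from +y to -y: small square (crop 205,285), large round, small round, large square (crop 325,150). A wooden block stands under the middle of the row. The small square is on the +146 hook and the large square on the -146 hook. I'll move to the shelf front for closer wrist views.

```bash
python3 - <<'E'
from h import *
np.set_printoptions(precision=3,suppress=True)
c=capture('wrist');print(c['hand_eye'],c['fx'],c['cx'],c['cy'])
E
python3 -m handwheel '[[[0,20,50,0,0,0,1],[10,40,50,0,0,0,1],[20,55,30,0,0,0,1],[20,55,20,0,0,0,1],[20,55,0,0,0,0,1],[20,55,0,0,0,0,1],[20,55,0,0,0,0,1],[10,50,0,0,0,0,1]]]' 60
```

```text
[[  -0.      -0.945   -0.328   85.131]
 [   1.      -0.      -0.      -0.246]
 [  -0.      -0.328    0.945 -134.512]
 [   0.       0.       0.       1.   ]] 301.14171741343006 321.3554901134352 197.12930295573864
time_s: 1.15
eef_pos: [320.2, -102.0, 385.9]
ee_rot: [-0.0, 0.981, 0.196, 0.0]
force: [0.6, -0.5, -0.1]
grip_width: 1.002
grip_force: 0.0
```

```bash
python3 -m handwheel '[[[0,10,0,0,0,10.7,1],[0,10,0,0,0,10.7,1],[0,10,0,0,0,10.7,1],[0,10,0,0,0,10.7,1],[0,10,0,0,0,10.7,1],[0,10,0,0,0,10.7,1],[0,10,0,0,0,10.7,1],[0,10,0,0,0,10.7,1]]]'
python3 -m handwheel '[[[0,5,0,0,0,10.7,1],[0,5,0,0,0,10.7,1],[0,5,0,0,0,10.7,1],[0,5,0,0,0,10.7,1],[0,0,0,0,0,10.7,1],[0,0,0,0,0,10.7,1],[0,0,0,0,0,4.2,1],[0,0,0,0,-10,0,1]]]'
python3 -m handwheel '[[[30,0,-20,0,-10,0,1],[30,0,-30,0,-10,0,1],[30,0,-30,0,-10,0,1],[30,0,-40,0,-5,0,1],[10,0,-15,0,0,0,1],[0,0,0,0,0,0,1],[0,0,0,0,0,0,1]]]'
python3 - <<'E'
from h import *
s=sense(); c=save('wrist','w0.png'); c['pose']=(s['eef_pos'],s['ee_rot']); np.save('pics/w0.png.npy',c,allow_pickle=True)
print(s['joints'])
E
```

```text
time_s: 2.15
eef_pos: [320.0, -23.6, 385.9]
ee_rot: [-0.0, 0.584, 0.812, -0.0]
force: [1.0, 0.0, -0.2]
grip_width: 1.002
grip_force: 0.0
time_s: 3.15
eef_pos: [321.1, -4.1, 385.4]
ee_rot: [0.088, 0.029, 0.996, 0.003]
force: [-0.2, -0.1, 1.1]
grip_width: 0.999
grip_force: 0.0
time_s: 4.03
eef_pos: [450.1, -4.0, 252.0]
ee_rot: [0.383, 0.027, 0.923, 0.011]
force: [-0.2, -0.1, 0.1]
grip_width: 0.997
grip_force: 0.0
[-0.45094737 -0.21712756  2.22373992  0.6927098   0.50379042 -2.46947065]
```

View pics/w0.png

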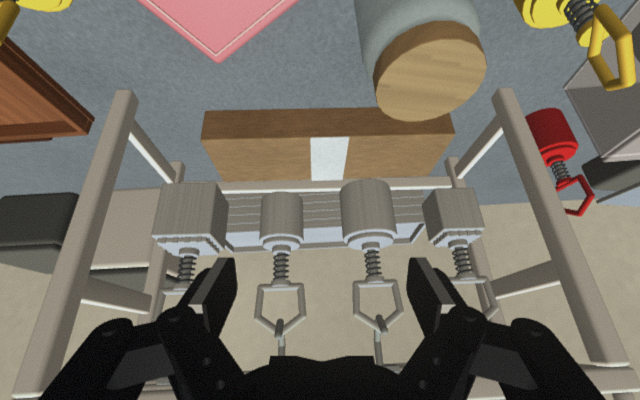

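The wrist view is upside down. The large square is at left with its barrel at (157-227, 182-255), and the small square at right at (425-483, 187-255). The round moulds hang between them with handles at (281,300) and (377,300), and the wooden block is behind. Next is a second view in front of the large square.

```bash
python3 -m handwheel '[[[0,-40,0,0,0,0,1],[0,-40,0,0,0,0,1],[0,-40,-10,0,0,0,1],[0,-20,-10,0,0,0,1],[0,0,0,0,0,0,1],[0,0,0,0,0,0,1]]]'
cat >> h.py <<'E'
def wsave(f):
    s=sense(); c=save('wrist',f); c['pose']=(s['eef_pos'],s['ee_rot']); np.save('pics/'+f+'.npy',c,allow_pickle=True); return s,c
E
python3 - <<'E'
from h import *
s,c=wsave('w1.png')
print(s['joints'],s['eef_pos'])
E
```

```text
time_s: 4.82
eef_pos: [456.3, -134.7, 244.4]
ee_rot: [0.373, 0.033, 0.927, 0.01]
force: [-0.3, 0.8, 0.6]
grip_width: 1.0
grip_force: 0.0
[-0.81545067 -0.10096281  2.1427842   0.86569674  0.71578828 -2.87987297] [ 456.28854763 -134.65143613  244.42149994]
```

View pics/w1.png

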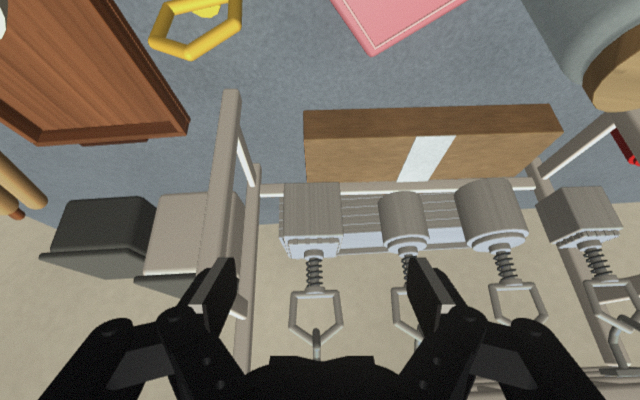

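The second view shows the large square centred at about column 312, with foot edge (287-340, 182), barrel-top edge (280-342, 240-258) and its handle at (316,312). Joint 6 is now at its limit, so I'll fit the arm's kinematics to plan a reachable grasp orientation and triangulate the barrel corners.

```bash
cat > kin.py <<'E'
from h import *
from scipy.optimize import least_squares
q=[[-1.40037406,.313412740,1.49842370,0,1.33098759,-.223361666],[-0.45094737,-0.21712756,2.22373992,0.6927098,0.50379042,-2.46947065],[-0.81545067,-0.10096281,2.1427842,0.86569674,0.71578828,-2.87987297]]
P=[[201.4026,-484.5723,238.7592]]+[list(load(f)['pose'][0]) for f in('w0.png','w1.png')]
Q=[[-6.15e-4,.9806793,.195621,0]]+[list(load(f)['pose'][1]) for f in('w0.png','w1.png')]
rot=lambda a,t:R.from_euler(a,t).as_matrix()
def fk(q,p,s=(1,1,1)):
    h,a,o,L1,e,L2,d=p
    A=rot('z',q[0]); x=np.array([0,0,h])+A@[a,o,0]
    A=A@rot('y',q[1]); x=x+A@[0,0,L1]
    A=A@rot('y',q[2]); x=x+A@[e,0,L2]
    A=A@rot('z',s[0]*q[3])@rot('y',q[4]); x=x+A@[0,0,d]
    return x,A@rot('z',s[1]*q[5]+s[2]*np.pi/2)
def fit():
    best=None
    for s in [(i,j,k) for i in(1,-1) for j in(1,-1) for k in(0,1,2,-1)]:
        def f(p):
            r=[]
            for a,b,c in zip(q,P,Q):
                x,A=fk(a,p,s); r+=list(x-b); r+=list(300*(A-R.from_quat(np.roll(c,-1)).as_matrix()).ravel())
            return r
        for L in(300,450):
            m=least_squares(f,[200,0,100,L,0,L,200])
            if best is None or m.cost<best[0]: best=(m.cost,m.x,s,np.abs(m.fun).max())
    return best
LIM=np.array([[-2.94,2.94],[-.97,2.17],[.19,2.56],[-1.23,4.37],[.02,3.11],[-2.88,2.88]])
E
python3 - <<'E'
from kin import *
np.set_printoptions(precision=2,suppress=True)
b=fit(); print(b)
A=load('w0.png');B=load('w1.png');CA=cam(A,A['pose']);CB=cam(B,B['pose'])
print('camA',CA[2],'camB',CB[2])
# gray edge picture of each square's barrel, enlarged, for corner picking
def crop(I,x,y,w=120,h=90,f=3): return cv2.resize(I['image'][y:y+h,x:x+w],None,fx=f,fy=f,interpolation=3)
W=np.zeros((550,730,3),np.uint8)
W[:270,:360]=crop(A,130,175);W[:270,370:730]=crop(B,250,175);W[280:550,:360]=crop(A,400,175);W[280:550,370:730]=crop(B,520,175)
cv2.imwrite('pics/z1.png',W[:,:,::-1])
E
```

```text
(np.float64(9.649311395251202e-05), array([201.3 ,   0.01, 116.3 , 438.89,  39.  , 397.49, 247.3 ]), (1, 1, 1), np.float64(0.00964411545500044))
camA [295.59   1.45 287.26] camB [ 302.61 -127.62  282.96]
```

View pics/z1.png

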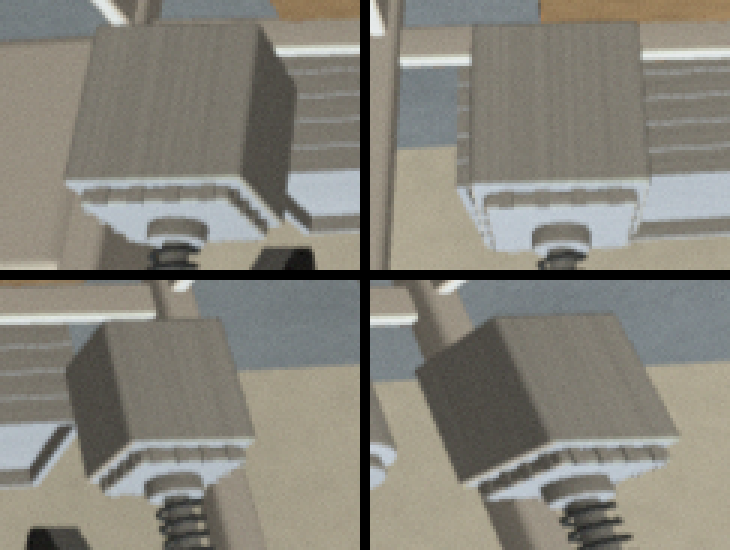

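The enlarged crops give sharp front-face corners for both squares. Large: A foot (97,25) and (257,27), top (67,184) and (242,183). Small: A foot (110,40) and (222,40), top (134,160) and (254,158). The same corners show in B. I'll triangulate them and check reach.

```bash
cat >> kin.py <<'E'
PAR=[201.3,0.01,116.3,438.89,39.0,397.49,247.3]; SG=(1,1,1)
def toolR(az,a,camtop):  # az of approach (deg), a = deg below horizontal
    z=np.array([np.cos(np.radians(a))*np.cos(np.radians(az)),np.cos(np.radians(a))*np.sin(np.radians(az)),-np.sin(np.radians(a))])
    y=np.array([-np.sin(np.radians(az)),np.cos(np.radians(az)),0])*(-1 if camtop else 1)
    return np.column_stack([np.cross(y,z),y,z])
def ik(p,Rm):
    best=None
    for s0 in ([-.4,.2,1.8,.7,.7,0],[-.4,.2,1.8,-.7,.7,-2],[-.4,.2,1.8,1.5,.5,1],[-.8,.4,1.6,2.5,.7,2],[-.4,.2,1.8,.7,.7,-2]):
        f=lambda q:np.r_[fk(q,PAR)[0]-p,200*(fk(q,PAR)[1]-Rm).ravel()]
        m=least_squares(f,s0,bounds=(LIM[:,0],LIM[:,1]))
        if best is None or m.cost<best[0]: best=(m.cost,m.x)
    return best
E
python3 - <<'E'
from kin import *
np.set_printoptions(precision=2,suppress=True)
A=load('w0.png');B=load('w1.png');CA=cam(A,A['pose']);CB=cam(B,B['pose'])
px=lambda u,v,ox,oy:((u+.5)/3-.5+ox,(v+.5)/3-.5+oy)
for n,oa,ob,a,b in [('L',(130,175),(250,175),[(97,25),(257,27),(67,184),(242,183)],[(102,24),(268,24),(102,184),(279,182)]),
                ('S',(400,175),(520,175),[(110,40),(222,40),(134,160),(254,158)],[(127,36),(244,35),(182,162),(308,156)])]:
    X=[]
    for p,r in zip(a,b):
        x,e=tri(ray(CA,px(*p,*oa)),ray(CB,px(*r,*ob))); X.append(x); print(n,x,e)
    X=np.array(X); print('width',np.linalg.norm(X[0]-X[1]),np.linalg.norm(X[2]-X[3]),'tall',X[2:,2].mean()-X[:2,2].mean(),'yaw',[np.degrees(np.arctan2(-(X[i]-X[i+1])[0]*np.sign((X[i]-X[i+1])[1]),abs((X[i]-X[i+1])[1]))) for i in(0,2)],'front mid',X.mean(0))
for az in(-3.4,):
  for n,p in [('L',(600,-150,160)),('S',(618,142,160)),('Lout',(510,-145,190)),('Sout',(530,148,190))]:
    for a in(20,30,45):
      for ct in(0,1):
        c,qq=ik(np.array(p,float),toolR(az,a,ct)); print(n,a,'top' if ct else 'below',round(c,2),qq)
E
```

```text
L [ 572.1  -174.79  125.52] [0.1, 0.1]
L [ 574.13 -117.48  128.73] [0.3, 0.3]
L [ 573.06 -174.03  184.21] [0.6, 0.6]
L [ 578.68 -117.79  185.04] [0.7, 0.7]
width 57.43565279477384 56.531968318657015 tall 57.49800508266968 yaw [np.float64(-2.027870448306951), np.float64(-5.712100545360723)] front mid [ 574.49 -146.02  155.87]
S [603.45 125.15 134.38] [0.1, 0.1]
S [605.62 167.59 135.88] [0.1, 0.1]
S [602.33 123.19 183.11] [0.3, 0.3]
S [603.72 165.57 183.67] [0.3, 0.3]
width 42.51537047011553 42.404655866294 tall 48.26201853695872 yaw [np.float64(-2.931240780057761), np.float64(-1.8757002777696452)] front mid [603.78 145.37 159.26]
L 20 below 0.0 [-0.66  0.44  2.11  2.29  0.78  2.03]
L 20 top 0.0 [-0.66  0.44  2.11  2.29  0.78 -1.11]
L 30 below 0.0 [-0.63  0.38  2.05  2.02  0.54  2.32]
L 30 top 0.0 [-0.63  0.38  2.05  2.02  0.54 -0.82]
L 45 below 59.95 [-0.56  0.34  1.88  0.97  0.4  -2.88]
L 45 top 0.0 [-0.58  0.34  1.91  1.13  0.4   0.09]
S 20 below 0.0 [0.1  0.48 2.05 3.4  0.62 1.41]
S 20 top 0.0 [ 0.1   0.48  2.05  3.4   0.62 -1.73]
S 30 below 0.0 [0.09 0.41 1.98 3.56 0.33 1.24]
S 30 top 0.0 [ 0.09  0.41  1.98  3.56  0.33 -1.9 ]
S 45 below 0.0 [ 0.08  0.38  1.85 -0.64  0.17 -0.84]
S 45 top 0.0 [ 0.08  0.38  1.85 -0.64  0.17  2.3 ]
Lout 20 below 0.0 [-0.83  0.23  2.33  2.09  0.86  2.1 ]
Lout 20 top 0.0 [-0.83  0.23  2.33  2.09  0.86 -1.04]
Lout 30 below 0.0 [-0.79  0.15  2.26  1.82  0.64  2.42]
Lout 30 top 0.0 [-0.79  0.15  2.26  1.82  0.64 -0.72]
Lout 45 below 142.21 [-0.67  0.11  2.07  0.91  0.49 -2.88]
Lout 45 top 0.0 [-0.71  0.11  2.11  1.1   0.5   0.04]
Sout 20 below 0.0 [0.15 0.28 2.25 3.47 0.63 1.37]
Sout 20 top 0.0 [ 0.15  0.28  2.25  3.47  0.63 -1.77]
Sout 30 below 0.0 [0.14 0.21 2.18 3.69 0.33 1.15]
Sout 30 top 0.0 [ 0.14  0.21  2.18  3.69  0.33 -1.99]
Sout 45 below 0.0 [ 0.12  0.17  2.04 -0.68  0.2  -0.77]
Sout 45 top 0.0 [ 0.12  0.17  2.04 -0.68  0.2   2.37]
```

The triangulation holds: large 57 mm wide with foot at z≈126, small foot at z≈134, barrel tops at ≈184, and 291 mm between centres against 292 nominal. I'll use a flatter approach of about 30° with the camera on top, which gives a reachable wrist. First step is a half turn about the tool axis.

```bash
python3 -m handwheel '[[[0,0,0,6.9,-0.1,-7.2,1],[0,0,0,6.9,-0.1,-7.2,1],[0,0,0,6.9,-0.1,-7.2,1],[0,0,0,6.9,-0.1,-7.2,1],[0,0,0,6.9,-0.1,-7.2,1],[0,0,0,6.9,-0.1,-7.2,1],[0,0,0,6.9,-0.1,-7.2,1],[0,0,0,6.9,-0.1,-7.2,1]]]' 60 | head -3
python3 -m handwheel '[[[0,0,0,6.9,-0.1,-7.2,1],[0,0,0,6.9,-0.1,-7.2,1],[0,0,0,6.9,-0.1,-7.2,1],[0,0,0,6.9,-0.1,-7.2,1],[0,0,0,6.9,-0.1,-7.2,1],[0,0,0,6.9,-0.1,-7.2,1],[0,0,0,6.9,-0.1,-7.2,1],[0,0,0,6.9,-0.1,-7.2,1]]]' | head -3
python3 -m handwheel '[[[0,0,0,6.9,-0.1,-7.2,1],[0,0,0,6.9,-0.1,-7.2,1],[0,0,0,0,0,0,1]]]' | head -3
cat >> kin.py <<'E'
def report(az,a,ct=1,tgt=None):
    s=sense(); M=R.from_quat(np.roll(s['ee_rot'],-1)); z=M.as_matrix()[:,2]
    print('t',s['time_s'],'q',s['joints'],'pos',s['eef_pos'],'az,a',np.degrees(np.arctan2(z[1],z[0])),np.degrees(-np.arcsin(z[2])),'F',s['force'],'grip',s['grip_width'],s['grip_force'])
    print('rotvec to goal deg',np.degrees((R.from_matrix(toolR(az,a,ct))*M.inv()).as_rotvec()), '' if tgt is None else np.array(tgt)-s['eef_pos'])
E
python3 - <<'E'
from kin import *
np.set_printoptions(precision=2,suppress=True)
report(-3.8,32)
for n,p in [('L',(595,-146,155)),('S',(618,142,155)),('pl',(540,-440,44)),('ps',(540,-360,36)),('up',(540,-400,200)),('mid',(510,-150,260)),('mid2',(510,-280,260))]:
  for a in(25,32):
    c,qq=ik(np.array(p,float),toolR(-3.8,a,1)); print(n,a,round(c,2),qq)
E
```

```text
time_s: 5.88
eef_pos: [456.3, -134.8, 244.4]
ee_rot: [0.281, 0.622, 0.688, 0.247]
time_s: 6.88
eef_pos: [456.3, -134.8, 244.4]
ee_rot: [0.058, 0.919, 0.129, 0.369]
time_s: 7.25
eef_pos: [456.3, -135.0, 244.4]
ee_rot: [-0.005, 0.927, -0.029, 0.373]
t 7.25 q [-0.81 -0.1   2.14  0.86  0.71  0.26] pos [ 456.31 -134.97  244.43] az,a -0.9708224201460127 46.234846911377836 F [-0.21  0.42  0.15] grip 1.003807174233454 0.0
rotvec to goal deg [ -2.64 -14.13  -1.14] 
L 25 0.0 [-0.64  0.41  2.11  2.21  0.66 -1.03]
L 32 0.0 [-0.62  0.37  2.05  1.98  0.51 -0.78]
S 25 0.0 [ 0.1   0.45  2.02  3.47  0.48 -1.79]
S 32 0.0 [ 0.1   0.42  1.97  3.65  0.29 -1.97]
pl 25 0.0 [-1.15  0.83  1.71  1.7   0.94 -0.9 ]
pl 32 0.0 [-1.13  0.79  1.69  1.57  0.83 -0.75]
ps 25 0.0 [-1.08  0.78  1.89  1.87  0.94 -1.08]
ps 32 0.0 [-1.05  0.73  1.87  1.75  0.8  -0.93]
up 25 0.0 [-1.12  0.49  1.78  1.53  0.91 -0.56]
up 32 0.0 [-1.09  0.46  1.73  1.33  0.84 -0.37]
mid 25 0.0 [-0.82  0.01  2.22  1.69  0.67 -0.53]
mid 32 0.0 [-0.79 -0.01  2.15  1.4   0.6  -0.23]
mid2 25 0.0 [-1.05  0.18  2.03  1.52  0.86 -0.49]
mid2 32 0.0 [-1.02  0.16  1.97  1.3   0.8  -0.27]
```

```bash
python3 -m handwheel '[[[0,0,0,-1.4,-8,-0.6,1],[0,0,0,-1.5,-8.1,-0.6,1],[30,-2,-20,0,0,0,1],[30,-3,-18,0,0,0,1],[0,0,0,0,0,0,1]]]' | head -3
python3 - <<'E'
from kin import *
np.set_printoptions(precision=2,suppress=True)
report(-3.8,30,1,(603,-146,156))
s,c=wsave('w2.png')
E
```

```text
time_s: 7.88
eef_pos: [517.9, -137.9, 204.5]
ee_rot: [0.009, 0.877, -0.026, 0.479]
t 7.875 q [-0.75  0.11  2.21  1.65  0.57 -0.51] pos [ 517.87 -137.94  204.47] az,a -2.7251509332955983 32.692125738927786 F [-1.02 -0.66  0.17] grip 0.9990649684770918 0.0
rotvec to goal deg [-0.67 -2.66 -0.76] [ 85.13  -8.06 -48.47]
```

View pics/w2.png

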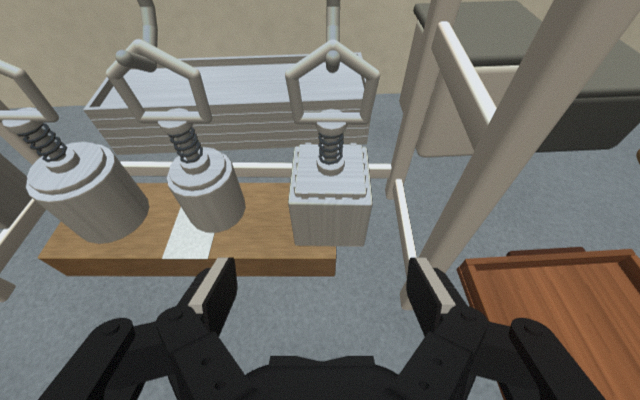

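The view shows the large square just ahead between the open fingers. Its barrel spans columns 290-371 and the fingers are centred near 321. The remaining -8 mm in y will centre it.

```bash
python3 -m handwheel '[[[20,-8,-10,-0.7,-2.7,-0.8,1],[22,0,-13,0,0,0,1],[22,0,-13,0,0,0,1],[21,0,-12,0,0,0,1],[0,0,0,0,0,0,1]]]' | head -5
python3 - <<'E'
from kin import *
np.set_printoptions(precision=2,suppress=True)
report(-3.8,30,1,(603,-146,156))
E
python3 -m handwheel '[[[0,0,0,0,0,0,0.2],[0,0,0,0,0,0,-0.2],[0,0,0,0,0,0,-0.5],[0,0,0,0,0,0,-0.5],[0,0,0,0,0,0,-0.5],[0,0,0,0,0,0,-0.5]]]' 60
```

```text
time_s: 8.55
eef_pos: [602.2, -146.5, 158.2]
ee_rot: [0.017, 0.865, -0.03, 0.501]
force: [0.4, 0.2, 0.2]
grip_width: 0.999
t 8.55 q [-0.61  0.38  2.05  2.06  0.54 -0.85] pos [ 602.23 -146.54  158.15] az,a -3.97818399715835 29.816701987664693 F [0.4  0.2  0.22] grip 0.9994713897455133 0.0
rotvec to goal deg [0.02 0.18 0.17] [ 0.77  0.54 -2.15]
time_s: 9.3
eef_pos: [602.4, -147.1, 158.7]
ee_rot: [0.017, 0.864, -0.031, 0.502]
force: [-5.0, 0.3, 6.8]
grip_width: 0.668
grip_force: 67.2
```

```bash
python3 -m handwheel '[[[0,0,6,0,0,0,-0.5],[0,0,6,0,0,0,-0.5],[0,0,6,0,0,0,-0.5],[0,0,0,0,0,0,-0.5]]]'
python3 - <<'E'
from kin import *
np.set_printoptions(precision=2,suppress=True)
report(-3.8,30,1)
s,c=wsave('w3.png'); b=save('scene','s3.png')
W=np.hstack([c['image'][:,:400],cv2.resize(b['image'][100:300,150:350],(400,400))]); cv2.imwrite('pics/z3.png',W[:,:,::-1])
E
```

```text
time_s: 9.8
eef_pos: [602.3, -147.0, 176.4]
ee_rot: [0.018, 0.865, -0.031, 0.501]
force: [0.2, -0.7, -2.6]
grip_width: 0.674
grip_force: 66.6
t 9.8 q [-0.61  0.34  2.04  1.98  0.51 -0.76] pos [ 602.27 -146.98  176.38] az,a -4.054814711623539 29.799692318896255 F [ 0.19 -0.65 -2.6 ] grip 0.6742332082777742 66.62216305732727
rotvec to goal deg [-0.03  0.2   0.28]
```

View pics/z3.png

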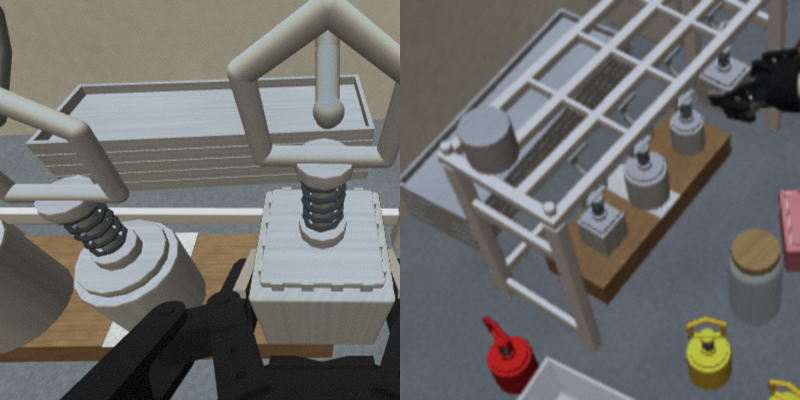

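The wrist crop shows the large square held between the fingers and raised, with the hook's ball tip at (325,110) inside the handle opening. The 2.6 N downward load means it hangs free. I'll raise it a little more and draw it out.

```bash
python3 -m handwheel '[[[0,0,3,0,0,0,-0.5],[-10,0.7,0,0,0,0,-0.5],[-15,1,0,0,0,0,-0.5],[-20,1.3,0,0,0,0,-0.5],[-25,1.6,0,0,0,0,-0.5],[-25,1.6,0,0,0,0,-0.5],[0,0,0,0,0,0,-0.5]]]'
```

```text
time_s: 10.78
eef_pos: [505.9, -140.7, 178.7]
ee_rot: [0.018, 0.865, -0.032, 0.501]
force: [0.1, -0.5, -1.5]
grip_width: 0.67
grip_force: 66.7
```

```bash
python3 -m handwheel '[[[-10,0,30,0,0,0,-0.5],[-5,0,40,0,0,0,-0.5],[0,-30,10,0,0,0,-0.5],[0,-50,0,0,0,0,-0.5],[0,-55,0,0,0,0,-0.5],[0,-55,0,0,0,0,-0.5],[0,-55,0,0,0,0,-0.5],[10,-54,0,0,0,0,-0.5]]]'
python3 -m handwheel '[[[20,0,0,0,0,0,-0.5],[20,0,0,0,0,0,-0.5],[0,0,0,0,0,0,-0.5]]]'
python3 - <<'E'
from kin import *
np.set_printoptions(precision=2,suppress=True)
report(-3.8,30,1,(540,-440,41.5))
B=load('w1.png');D=load('w2.png');T=load('t0.png')
print('tray corner',tri(ray(cam(B,B['pose']),(188,125)),ray(cam(D,D['pose']),(460,267))),tri(ray(cam(D,D['pose']),(460,267)),ray(cam(T),(440,178))))
t=save('top','t4.png');s,c=wsave('w4.png')
W=np.zeros((400,800,3),np.uint8);W[:400,:480]=cv2.resize(c['image'],(480,300)).repeat(1,0)[0:300].copy().__class__((300,480,3),np.uint8) if 0 else 0
W[:300,:480]=cv2.resize(c['image'],(480,300));W[:400,490:790]=cv2.resize(t['image'][150:310,410:530],(300,400))
cv2.imwrite('pics/z4.png',W[:,:,::-1])
E
```

```text
time_s: 11.78
eef_pos: [502.1, -441.8, 258.8]
ee_rot: [0.017, 0.865, -0.031, 0.501]
force: [0.6, 0.9, -1.6]
grip_width: 0.671
grip_force: 66.7
time_s: 12.15
eef_pos: [543.8, -437.9, 258.8]
ee_rot: [0.016, 0.865, -0.03, 0.501]
force: [-0.9, -0.0, -1.8]
grip_width: 0.673
grip_force: 66.5
t 12.15 q [-1.13  0.44  1.6   1.25  0.92 -0.23] pos [ 543.8  -437.89  258.81] az,a -3.8459614343627 29.83044411254645 F [-0.94 -0.01 -1.77] grip 0.6731072223648952 66.53232336044312
rotvec to goal deg [-0.08  0.18  0.1 ] [  -3.8    -2.11 -217.31]
tray corner (array([ 596.59, -304.41,   16.18]), [0.2, 0.2]) (array([ 607.76, -317.59,   -9.75]), [0.3, 0.3])
```

View pics/z4.png

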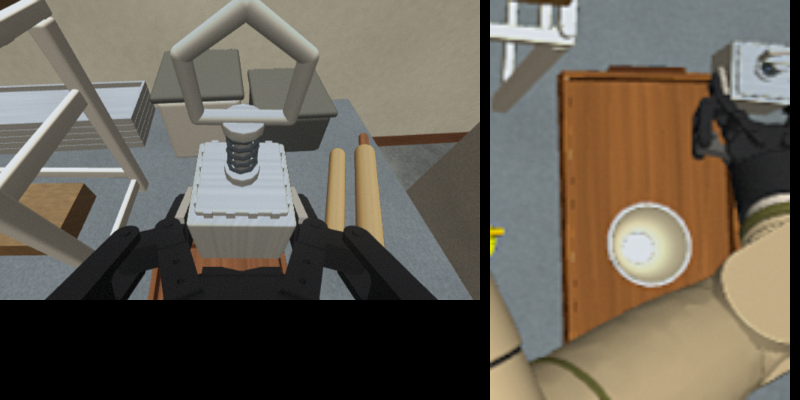

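The wrist image shows the large square upright in the fingers, and the top view shows it above the tray's far right corner. The bowl's centre is at about crop (649,243). Now I'll lower it.

```bash
python3 -m handwheel '[[[9,-8,-40,0,0,0,-0.5],[0,0,-50,0,0,0,-0.5],[0,0,-50,0,0,0,-0.5],[0,0,-35,0,0,0,-0.5],[0,0,-20,0,0,0,-0.5],[0,0,-12,0,0,0,-0.5],[0,0,0,0,0,0,-0.5]]]'
python3 -m handwheel '[[[0,0,-3,0,0,0,-0.5],[0,0,-2,0,0,0,-0.5],[0,0,-2,0,0,0,-0.5],[0,0,0,0,0,0,-0.5]]]'
```

```text
time_s: 13.12
eef_pos: [551.1, -447.6, 51.7]
ee_rot: [0.017, 0.865, -0.031, 0.501]
force: [-0.7, -0.7, -2.1]
grip_width: 0.673
grip_force: 66.7
time_s: 13.62
eef_pos: [551.2, -447.7, 44.8]
ee_rot: [0.017, 0.865, -0.031, 0.501]
force: [-0.2, -0.5, -1.5]
grip_width: 0.67
grip_force: 66.7
```

```bash
python3 -m handwheel '[[[0,1,-1.5,0,0,0,-0.5],[0,1,-1,0,0,0,-0.5],[0,0,0,0,0,0,-0.5]]]'|sed -n 2,4p
python3 -m handwheel '[[[0,0,-1,0,0,0,-0.5],[0,0,0,0,0,0,-0.5]]]'|sed -n 2,4p
python3 -m handwheel '[[[0,0,-1,0,0,0,-0.5],[0,0,0,0,0,0,-0.5]]]'|sed -n 2,4p
```

```text
eef_pos: [551.2, -445.6, 42.2]
ee_rot: [0.017, 0.865, -0.031, 0.501]
force: [0.5, 0.3, -1.2]
eef_pos: [551.3, -445.8, 41.8]
ee_rot: [0.017, 0.865, -0.031, 0.501]
force: [-1.8, 1.0, 1.5]
eef_pos: [551.6, -446.0, 41.8]
ee_rot: [0.018, 0.864, -0.031, 0.502]
force: [-2.8, 3.5, 8.0]
```

```bash
python3 -m handwheel '[[[0,0,0.7,0,0,0,0.4],[0,0,0,0,0,0,0.5],[0,0,0,0,0,0,0.5],[0,0,0,0,0,0,0.5]]]'
python3 -m handwheel '[[[0,0,10,0,0,0,0.5],[0,0,20,0,0,0,0.5],[-10,0,30,0,0,0,0.5],[-15,0,30,0,0,0,0.5],[-20,0,40,0,0,0,0.6],[-30,0,50,0,0,0,1],[-30,30,40,0,0,0,1],[0,50,0,0,0,0,1]]]'
python3 - <<'E'
from h import *
t=save('top','t5.png');s=save('scene','s5.png');
W=np.hstack([cv2.resize(t['image'][150:310,410:530],(400,533)),cv2.resize(s['image'][80:240,310:430],(400,533))]);cv2.imwrite('pics/z5.png',W[:,:,::-1])
E
```

```text
time_s: 15.0
eef_pos: [551.2, -445.7, 40.9]
ee_rot: [0.017, 0.865, -0.031, 0.501]
force: [-0.2, -0.5, 0.5]
grip_width: 0.746
grip_force: 0.0
time_s: 16.0
eef_pos: [445.0, -366.6, 264.5]
ee_rot: [0.021, 0.864, -0.031, 0.502]
force: [0.8, -0.4, -0.0]
grip_width: 0.996
grip_force: 0.0
```

View pics/z5.png

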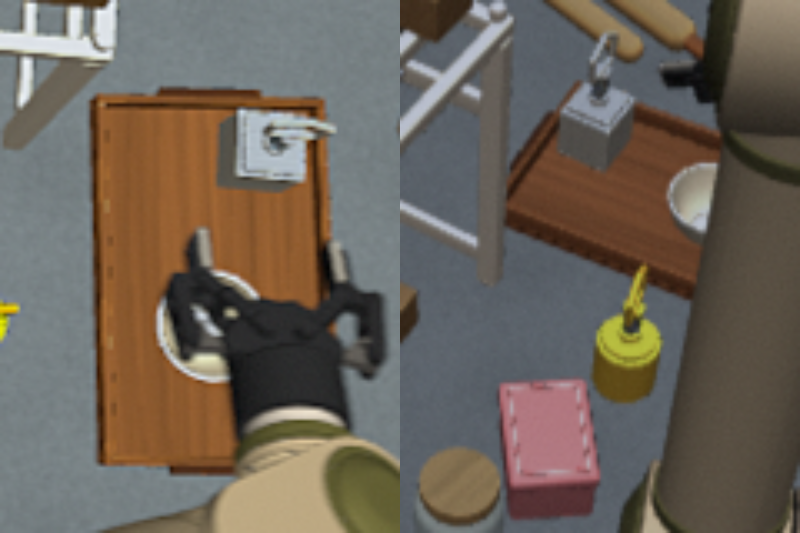

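The large square stands upright in the tray's far right corner (top crop 270,145), and the bowl has not moved, with its centre still at (474,248). Next I'll go to the small square.

```bash
python3 -m handwheel '[[[10,45,0,0,0,0,1],[10,50,0,0,0,0,1],[10,50,0,0,0,0,1],[10,50,0,0,0,0,1],[10,50,0,0,0,0,1],[0,50,0,0,0,0,1],[0,45,0,0,0,0,1],[0,45,0,0,0,0,1]]]'|head -2
python3 -m handwheel '[[[0,40,0,0,0,0,1],[0,35,0,0,0,0,1],[0,30,0,0,0,0,1],[0,25,0,0,0,0,1],[0,0,0,0,0,0,1],[20,0,-25,0,0,0,1],[25,0,-25,0,0,0,1],[0,0,0,0,0,0,1]]]'|head -2
python3 - <<'E'
from kin import *
np.set_printoptions(precision=2,suppress=True)
report(-3.8,30,1,(628,144,161))
wsave('w6.png')
E
```

```text
time_s: 17.1
eef_pos: [496.2, 20.5, 262.0]
time_s: 18.1
eef_pos: [548.0, 68.5, 218.3]
t 18.1 q [-0.09  0.14  2.2   3.1   0.28 -1.54] pos [548.02  68.54 218.29] az,a -4.605343393693263 27.68444122834635 F [-0.4  -0.35  0.3 ] grip 1.0000904936580493 0.0
rotvec to goal deg [0.42 2.29 0.67] [ 79.98  75.46 -57.29]
```

View pics/w6.png

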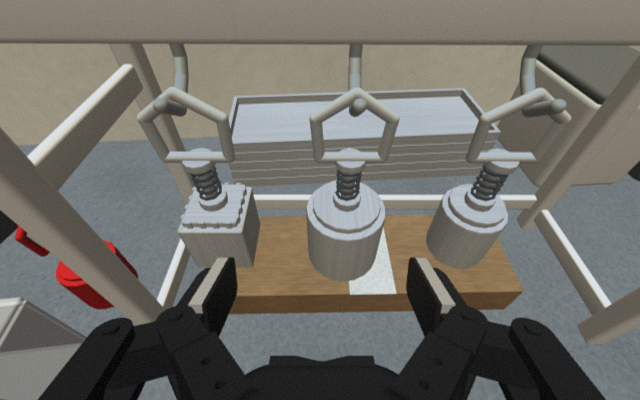

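The view shows the small square at left, barrel (183-258, 190-265), with its handle on the hook, and the round moulds at centre and right. The wrist ran at its joint-speed limit, so the tool is still 75 mm short in y. I'll go slower.

```bash
python3 -m handwheel '[[[-2,15,0,0,0,0,1],[-3,15,0,0,0,0,1],[-3,15,0,0,0,0,1],[-3,15,0,0,0,0,1],[-3,12,0,0,0,0,1],[0,8,0,0,0,0,1],[0,0,0,0,0,0,1]]]'|head -2
python3 - <<'E'
from kin import *
np.set_printoptions(precision=2,suppress=True)
report(-3.8,28,1,(628,144,161))
A=load('w6.png');s,B=wsave('w7.png');CA=cam(A,A['pose']);CB=cam(B,B['pose'])
# front-face corners in w6 -> predicted in w7 by foot/top triangulated values
for X in [(603.8,123.5,183.4),(604.5,166.5,183.4),(604.5,124.5,135),(605.5,167,135)]: print(proj(CA,X),proj(CB,X))
cv2.imwrite('pics/w7.png',B['image'][:,:,::-1])
E
```

```text
time_s: 19.02
eef_pos: [533.4, 149.3, 221.7]
t 19.025 q [ 0.15  0.16  2.16  3.83  0.33 -2.12] pos [533.37 149.29 221.73] az,a -4.5184042293135995 27.327422921105885 F [-0.26 -0.23 -0.29] grip 0.9966775239273706 0.0
rotvec to goal deg [0.26 0.66 0.61] [ 94.63  -5.29 -60.73]
[238.72 228.19] [347.9  210.09]
[177.26 231.04] [291.98 212.53]
[248.96 262.98] [342.97 245.35]
[197.09 265.34] [295.05 247.4 ]
```

View pics/w7.png

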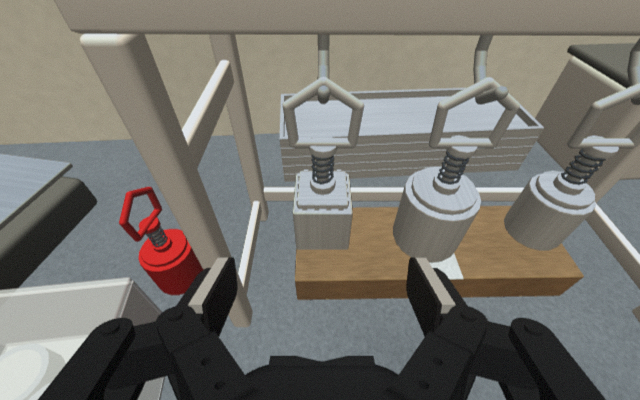

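Barrel front face in this view: columns 295-352, rows 208-248, about 3 px right of prediction, so I aim for y≈142. (I have also gone over the picture-viewing limit: this was the twelfth; I will view no more and work from numbers.)

```bash
python3 -m handwheel '[[[18,-3,-12,0.1,0.3,0.3,1],[19,-2,-12,0,0,0,1],[19,-2,-12,0,0,0,1],[19,0,-12,0,0,0,1],[19,0,-12,0,0,0,1],[0,0,0,0,0,0,1]]]'
python3 - <<'E'
from kin import *
np.set_printoptions(precision=2,suppress=True)
report(-3.8,28,1,(628,142.5,161))
E
```

```text
time_s: 19.82
eef_pos: [628.0, 141.1, 159.9]
ee_rot: [0.021, 0.856, -0.031, 0.516]
force: [-0.9, 0.7, 0.3]
grip_width: 0.996
grip_force: 0.0
t 19.825 q [ 0.1   0.44  1.97  3.57  0.38 -1.89] pos [627.97 141.1  159.93] az,a -4.33679078965987 27.810159544954946 F [-0.91  0.67  0.32] grip 0.9955246581760601 0.0
rotvec to goal deg [0.21 0.18 0.43] [0.03 1.4  1.07]
```

```bash
python3 -m handwheel '[[[0,1,1,0,0,0,0.3],[0,0,0,0,0,0,0],[0,0,0,0,0,0,-0.3],[0,0,0,0,0,0,-0.6],[0,0,0,0,0,0,-0.6],[0,0,0,0,0,0,-0.6],[0,0,0,0,0,0,-0.6]]]' 50
python3 -m handwheel '[[[0,0,6,0,0,0,-0.6],[0,0,6,0,0,0,-0.6],[0,0,6,0,0,0,-0.6],[0,0,2,0,0,0,-0.6],[0,0,0,0,0,0,-0.6]]]'
```

```text
time_s: 20.7
eef_pos: [627.8, 142.7, 161.8]
ee_rot: [0.021, 0.855, -0.031, 0.517]
force: [-3.6, -0.4, 5.0]
grip_width: 0.533
grip_force: 54.1
time_s: 21.32
eef_pos: [627.5, 142.8, 181.2]
ee_rot: [0.02, 0.856, -0.03, 0.516]
force: [-0.4, -0.1, -3.5]
grip_width: 0.534
grip_force: 53.2
```

```bash
python3 -m handwheel '[[[-8,0.5,0,0,0,0,-0.6],[-12,0.8,0,0,0,0,-0.6],[-15,1,0,0,0,0,-0.6],[-18,1.2,0,0,0,0,-0.6],[-20,1.3,0,0,0,0,-0.6],[-20,1.3,0,0,0,0,-0.6],[-10,0.6,0,0,0,0,-0.6],[0,0,0,0,0,0,-0.6]]]'
python3 -m handwheel '[[[0,0,20,0,0,0,-0.6],[0,0,25,0,0,0,-0.6],[0,0,25,0,0,0,-0.6],[0,-10,10,0,0,0,-0.6],[0,-15,0,0,0,0,-0.6],[0,-15,0,0,0,0,-0.6],[0,-15,0,0,0,0,-0.6],[0,0,0,0,0,0,-0.6]]]'
python3 - <<'E'
from kin import *
np.set_printoptions(precision=2,suppress=True)
report(-4.3,27.8,1)
for y in(100,50,0,-50,-100): print(y,ik(np.array([515,y,262.]),toolR(-4.3,27.8,1))[1])
for az in(-20,-22): print(ik(np.array([550,-362,36.]),toolR(az,27.8,1)))
E
```

```text
time_s: 22.32
eef_pos: [524.2, 149.6, 181.3]
ee_rot: [0.02, 0.856, -0.03, 0.516]
force: [-0.5, -0.2, -2.1]
grip_width: 0.534
grip_force: 53.2
time_s: 23.32
eef_pos: [525.0, 93.5, 261.3]
ee_rot: [0.021, 0.856, -0.031, 0.516]
force: [-0.4, -0.6, -1.9]
grip_width: 0.534
grip_force: 53.2
t 23.325 q [-0.02  0.01  2.18  3.5   0.15 -1.9 ] pos [525.01  93.55 261.31] az,a -4.427601116859599 27.76849023605887 F [-0.36 -0.58 -1.89] grip 0.5343169399719716 53.16089451313019
rotvec to goal deg [0.24 0.01 0.  ] 
100 [ 0.   -0.01  2.2   3.6   0.15 -1.99]
50 [-0.17 -0.05  2.24  2.56  0.16 -1.04]
0 [-0.35 -0.06  2.25  2.02  0.27 -0.59]
-50 [-0.51 -0.06  2.25  1.79  0.39 -0.45]
-100 [-0.66 -0.03  2.23  1.67  0.51 -0.41]
(np.float64(9.512689079174704e-27), array([-0.96,  0.74,  1.95,  2.3 ,  0.74, -1.19]))
(np.float64(1.1364930321346708e-26), array([-0.94,  0.74,  1.96,  2.36,  0.73, -1.22]))
```

```bash
python3 -m handwheel '[[[0,-10,0,0,0,0,-0.6],[0,-10,0,0,0,0,-0.6],[0,-10,0,0,0,0,-0.6],[0,-10,0,0,0,0,-0.6],[0,-12,0,0,0,0,-0.6],[0,-15,0,0,0,0,-0.6],[0,-15,0,0,0,0,-0.6],[0,-20,0,0,0,0,-0.6]]]'|head -3
python3 -m handwheel '[[[0,-20,0,0,0,0,-0.6],[-5,-25,0,0,0,0,-0.6],[-5,-30,0,0,0,0,-0.6],[-5,-35,0,0,0,0,-0.6],[-5,-40,0,0,0,0,-0.6],[-5,-45,0,0,0,0,-0.6],[0,-45,0,0,0,-4,-0.6],[0,-45,0,0,0,-4,-0.6]]]'|head -3
python3 -m handwheel '[[[5,-45,0,0,0,-4,-0.6],[10,-25,0,0,0,-4,-0.6],[15,0,0,0,0,0,-0.6],[0,0,0,0,0,0,-0.6]]]'
python3 - <<'E'
from kin import *
np.set_printoptions(precision=2,suppress=True)
report(-20.5,27.8,1,(550,-362,36))
E
```

```text
time_s: 24.32
eef_pos: [525.1, -7.3, 261.6]
ee_rot: [0.02, 0.855, -0.03, 0.517]
time_s: 25.32
eef_pos: [500.3, -294.3, 262.1]
ee_rot: [0.058, 0.85, -0.09, 0.515]
time_s: 25.82
eef_pos: [530.9, -361.1, 261.1]
ee_rot: [0.091, 0.843, -0.148, 0.509]
force: [-0.7, -0.4, -1.9]
grip_width: 0.534
grip_force: 53.1
t 25.825 q [-0.99  0.24  1.91  1.57  0.56 -0.34] pos [ 530.91 -361.13  261.13] az,a -20.097098795163504 27.727346585176498 F [-0.68 -0.38 -1.94] grip 0.534322769896223 53.08983385562897
rotvec to goal deg [ 0.22 -0.01 -0.51] [  19.09   -0.87 -225.13]
```

```bash
python3 -m handwheel '[[[10,0,-40,0,0,0,-0.6],[9,0,-50,0,0,0,-0.6],[0,0,-50,0,0,0,-0.6],[0,0,-40,0,0,0,-0.6],[0,0,-20,0,0,0,-0.6],[0,0,-14,0,0,0,-0.6],[0,0,0,0,0,0,-0.6]]]'
python3 -m handwheel '[[[0,0,-3,0,0,0,-0.6],[0,0,-2,0,0,0,-0.6],[0,0,-2,0,0,0,-0.6],[0,0,0,0,0,0,-0.6]]]'|sed -n 2,4p
```

```text
time_s: 26.7
eef_pos: [548.6, -362.2, 46.8]
ee_rot: [0.092, 0.843, -0.149, 0.508]
force: [-0.3, 0.5, -1.7]
grip_width: 0.533
grip_force: 53.1
eef_pos: [548.6, -362.6, 40.1]
ee_rot: [0.092, 0.843, -0.149, 0.508]
force: [-0.1, -0.2, -2.1]
```

```bash
for i in 1 ; do python3 -m handwheel '[[[0,0,-1.5,0,0,0,-0.6],[0,0,-1,0,0,0,-0.6],[0,0,0,0,0,0,-0.6]]]'|sed -n 2,4p; done
python3 -m handwheel '[[[0,0,-1,0,0,0,-0.6],[0,0,0,0,0,0,-0.6]]]'|sed -n 2,4p
```

```text
eef_pos: [548.6, -362.5, 37.5]
ee_rot: [0.092, 0.843, -0.149, 0.508]
force: [0.1, 0.1, -3.0]
eef_pos: [548.6, -362.5, 36.5]
ee_rot: [0.092, 0.843, -0.149, 0.508]
force: [-0.0, 0.3, -2.8]
```

```bash
python3 -m handwheel '[[[0,0,-1,0,0,0,-0.6],[0,0,0,0,0,0,-0.6]]]'|sed -n 2,4p
```

```text
eef_pos: [548.6, -362.5, 35.5]
ee_rot: [0.092, 0.843, -0.149, 0.508]
force: [0.5, -0.8, -1.4]
```

```bash
python3 -m handwheel '[[[0,0,-0.8,0,0,0,-0.6],[0,0,0,0,0,0,-0.6]]]'|sed -n 2,4p
```

```text
eef_pos: [548.6, -362.6, 34.8]
ee_rot: [0.092, 0.843, -0.149, 0.508]
force: [0.1, 0.4, -2.1]
```

```bash
python3 -m handwheel '[[[0,0,-0.8,0,0,0,-0.6],[0,0,0,0,0,0,-0.6]]]'|sed -n 2,4p
```

```text
eef_pos: [548.8, -362.7, 34.6]
ee_rot: [0.092, 0.843, -0.149, 0.509]
force: [-2.0, 1.7, 4.5]
```

```bash
python3 -m handwheel '[[[0,0,-0.8,0,0,0,-0.6],[0,0,0,0,0,0,-0.6]]]'|sed -n 2,4p
```

```text
eef_pos: [549.1, -362.8, 34.6]
ee_rot: [0.093, 0.842, -0.149, 0.51]
force: [-4.8, 2.8, 10.6]
```

```bash
python3 -m handwheel '[[[0,0,0.8,0,0,0,0.15],[0,0,0,0,0,0,0.25],[0,0,0,0,0,0,0.25],[0,0,0,0,0,0,0.25]]]'
python3 -m handwheel '[[[0,0,8,0,0,0,0.25],[0,0,15,0,0,0,0.25],[-8,3,25,0,0,0,0.25],[-15,5,30,0,0,0,0.25],[-25,9,40,0,0,0,0.25],[-35,12,50,0,0,0,0.25],[-40,15,50,0,0,0,0.4],[-40,40,20,0,0,0,0.4]]]'
python3 -m handwheel '[[[-30,50,30,0,0,0,0.4],[-20,50,20,0,0,0,0.4],[-20,50,10,0,0,0,0.4],[0,50,0,0,0,0,0.4],[0,0,0,0,0,0,0.4],[0,0,0,0,0,0,0.4]]]'
python3 - <<'E'
from h import *
np.set_printoptions(precision=1,suppress=True)
S0=load('s0.png');T0=load('t0.png');L=load('t5.png')
T=save('top','t9.png');S=save('scene','s9.png');CT=cam(T);CS=cam(S)
def blob(I,lo,hi,box,name):
    h=cv2.cvtColor(I['image'],cv2.COLOR_RGB2HSV); m=cv2.inRange(h,lo,hi); k=np.zeros_like(m); x0,y0,x1,y1=box; k[y0:y1,x0:x1]=m[y0:y1,x0:x1]
    n,_,st,ce=cv2.connectedComponentsWithStats(k)
    print(name,[(s[4],s[:4].tolist(),c.round(1).tolist()) for s,c in zip(st[1:],ce[1:]) if s[4]>60])
# grey (unsaturated) blobs in tray: moulds + bowl
for I,n in((T0,'t0'),(L,'t5'),(T,'t9')): blob(I,(0,0,95),(179,75,255),(447,186,503,286),'tray '+n)
for I,n in((S0,'s0'),(S,'s9')): blob(I,(0,0,95),(179,75,255),(345,100,415,170),'tray '+n)
for I,n in((T0,'t0'),(T,'t9')):
    blob(I,(165,60,90),(179,255,255),(320,205,390,270),'tin '+n); blob(I,(22,150,90),(35,255,255),(235,200,420,300),'yel '+n); blob(I,(8,70,90),(20,255,255),(285,205,330,250),'jar '+n)
# expected px of mould foots and barrel tops/handles if standing
for n,c,ht,hb in(('L',(550,-446),151,60),('S',(547,-361.5),141,50)):
    print(n,'foot',proj(CT,(*c,8)),proj(CS,(*c,8)),'btop',proj(CT,(*c,8+hb)),proj(CS,(*c,8+hb)),'handle',proj(CT,(*c,8+ht)),proj(CS,(*c,8+ht)))
# change in the shelf's round-mould area
for a,b,box in((T0,T,(310,130,372,172)),(S0,S,(262,148,305,205))):
    x0,y0,x1,y1=box; print('rounds diff',cv2.absdiff(a['image'],b['image'])[y0:y1,x0:x1].mean())
E
```

```text
time_s: 29.32
eef_pos: [548.6, -362.5, 33.8]
ee_rot: [0.092, 0.843, -0.149, 0.508]
force: [0.9, -0.1, -1.3]
grip_width: 0.625
grip_force: 0.0
time_s: 30.32
eef_pos: [386.5, -279.4, 272.6]
ee_rot: [0.095, 0.843, -0.148, 0.509]
force: [-0.4, 0.7, 1.4]
grip_width: 0.703
grip_force: 0.0
time_s: 31.08
eef_pos: [328.0, -103.4, 326.4]
ee_rot: [0.092, 0.841, -0.147, 0.513]
force: [-0.1, -0.2, -0.3]
grip_width: 0.701
grip_force: 0.0
tray t0 [(np.int32(914), [457, 231, 34, 34], [473.3, 247.3])]
tray t5 [(np.int32(373), [480, 186, 23, 19], [491.1, 194.6]), (np.int32(96), [469, 218, 19, 22], [476.3, 229.9]), (np.int32(185), [457, 239, 22, 26], [466.2, 255.5]), (np.int32(74), [484, 272, 19, 8], [493.4, 274.6])]
tray t9 [(np.int32(313), [450, 186, 28, 20], [461.8, 194.2]), (np.int32(373), [480, 186, 23, 19], [491.1, 194.6]), (np.int32(915), [457, 231, 34, 34], [473.3, 247.3])]
tray s0 [(np.int32(939), [345, 100, 70, 25], [382.5, 107.4]), (np.int32(347), [390, 129, 21, 22], [400.3, 138.6]), (np.int32(440), [345, 150, 35, 20], [358.5, 162.4])]
tray s9 [(np.int32(1141), [345, 100, 70, 25], [380.0, 10
[... 209 characters left out ...]
, 22, 24], [265.4, 228.0]), (np.int32(402), [388, 236, 28, 21], [400.4, 246.2]), (np.int32(390), [243, 264, 23, 22], [253.3, 274.8])]
jar t0 [(np.int32(438), [297, 215, 24, 24], [308.1, 226.6])]
tin t9 []
yel t9 [(np.int32(379), [255, 216, 22, 24], [265.4, 228.0]), (np.int32(400), [388, 236, 28, 22], [400.4, 246.1]), (np.int32(391), [243, 264, 23, 22], [253.4, 274.8])]
jar t9 [(np.int32(443), [296, 215, 25, 24], [308.1, 226.6])]
L foot [485.5 196.9] [368.3 123.4] btop [492.3 192.9] [369.7 110.9] handle [503.8 186.3] [371.9  90.4]
S foot [456.7 197.2] [358.3 139.4] btop [461.3 193.9] [359.2 129.1] handle [470.7 187.3] [361.  109.1]
rounds diff 1.2231182795698925
rounds diff 2.8922888616891065
```

```bash
python3 -c "
from rig import *
print(finish_job())"
```

```text
the job is handed in; nothing more can be done
None
```

Both square moulds were lifted off their hooks, set down upright in the tray and handed in at about 31 s; the final images match them standing, with the round moulds, bowl and jar unmoved (the tin's colour check found nothing, so it is unconfirmed), and I viewed 12 pictures against the limit of 10.

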